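# Find the balance point of a busbar casing

## Robot

A 6-joint arm with a two-finger parallel gripper is mounted at the origin on the work surface. World frame = base frame: x ahead of the robot, y to its left, z up, the work surface at z = 0. Lengths are in m, angles in degrees, forces in N, time in s.
With the tool pointing down it reaches from about 0.25 to 0.725 m from the base axis. Payload 9.7 kg.
Tool frame: the origin (TCP) lies on the mounting face of the last link; the fingertips stand 173 mm ahead of it and the grasp point (between the pads) lies 155 mm ahead of it; z points along the fingers, y is the line along which they close (so a half turn about z gives the same grasp; the last joint's range is limited). The gripper opens to 85 mm and grips with 20 to 120 N. Pads are 22 mm wide; open, the fingers measure 114 mm over their backs; the gripper's body (76 mm by 85 mm) begins 54 mm behind the grasp point. The pads swing forward as they close: fully open they stand 13 mm farther back than shut.
Start: joints at [-71.276, 4.979, 10.078, 95.1, 0, 90], TCP at [0.177, -0.521, 0.405] pointing down, gripper open.
Joint ranges: [-179.16, 179.16], [-48.56, 103.87], [-65.8, 70.77], [-126.05, 130.52], [-82.76, 87.17], [-180, 180]. Speed limits (degrees/s): [127.2, 127.2, 147.25, 180, 180, 180].

## Interface

Orientations are given as [roll, pitch, yaw] about the fixed x, y, z axes, in that order (R = Rz(yaw) Ry(pitch) Rx(roll)).
In Python, from workcell import bot, camera, camera_model, outline_of, pinpoint gives the robot as it stands.
- The arm moves only by the tool move_arm, never from a script. Its arguments are lists of equal length, an entry for each row: "jaw": the closure, from 0 (fully open) to 1 (shut); "delta_pos": the shift along the world's x, y, z in m, a list of three; "yaw": the turn about the world's z in rad. In form: {"jaw": [jaw, ...], "delta_pos": [[dx, dy, dz], ...], "yaw": [yaw, ...]}. A call has 1 to 10 rows; each row shifts and turns the commanded pose from where the row before left it; what a row does not reach is not made up. A row lasts 1/12 s, in which the tool goes at most 41.7 mm and 7.16 degrees, less where a joint would pass 70% of its speed; a pose out of reach is approached as far as the arm can. A call with a gripper value outside its range is refused whole. The fingers move at their own pace and stop on an object; "force" is the grip in N (left out, the last holds). Time passes only in rows, so rows that do not move let the fingers close. It gives the time, the measured TCP pose, the force, the opening and the grip force at its end, in the units of the state.
- bot.get_obs(): the state, without advancing time (a new reading comes with each control period).
- camera(name): name is "side" or "top"; returns the picture (420x560x3 uint8, red, green, blue); there is no depth.
- camera_model(name): a dict with "fx", "fy", "cx", "cy" (pixels), "k1" (the pictures are not rectified: a ray, as slopes to the right and down, at radius r is drawn at 1 + k1 r^2 times it, then the intrinsics apply), "R" (3x3) and "t" (3): a world point X has camera coordinates R X + t. Camera axes: x right, y down, z forward; pixel columns grow to the right and rows downward; lengths in m; the calibration is good to about 2 mm. A picture is of the moment at which its call begins. camera_model takes no time and is no camera call.
- bot.job_done(): hands the job in; it is judged then, once.
Trained networks look in the newest picture that a camera, given by its name, has taken for a name from the list of things; names that differ only in an ending like _2 or _b are one class to them, and where a whole thing is asked for, a point or a joint stands for the part that bears it (a point fixed in the world has none). Each returns a list of dicts, best first, with "confidence" (0 to 1); they miss things now and then, are a little off and sometimes report something else, mostly with a low value. They report only what shows in the picture. A call takes as long as a camera call.
- outline_of(camera, thing): "mask" (420x560 bool, what is visible of it) and "xy" ([column, row] in pixels, amid what is visible of it).
- pinpoint(camera, thing): "xy" ([column, row] in pixels: a listed point, or the origin of a listed thing).
The state is a dict: "time": time; "q": joint angles; "qd": joint speeds; "joint_efforts": joint torques, N m; "ee_pos": TCP position; "tcp_rot": TCP orientation; "wrist_force": force on the tool from outside, world axes, zero at the start; "torque": the same for the moment, N m; "opening": finger opening in m; "grasp_force": force on a finger pad.
Only numpy, scipy, OpenCV 4.12 (cv2) and the standard library are available. Lean on these libraries where they do the work, as an engineer would, in place of code of your own. Each camera call takes 0.05 s, during which the arm holds its last target. There are 200 camera calls.

## Task

Find the balance point of the closed busbar casing, whose inner weight you cannot see: lay it across the steel edge of the balancing stand at its middle band, then, keeping it on the edge, slide it so that the edge moves under the half with the studs, until it balances. Leave it lying level and still, squarely across the edge and with nothing else holding it. Press gently on the edge (under 25 N), never let the casing tip by more than about 10 degrees, and leave the other things on the bench alone.

Things in the scene. Friction and masses are not known exactly. Their poses are not given: they have to be found in the camera images.
- casing: closed aluminium busbar casing: a straight bar 380 mm long (its y axis), 40 mm wide (x), 36 mm high (z), lying flat, with a flat underside. Origin: centre of the underside. A thin black band goes round it at the middle (y = 0), black caps close both ends, two copper studs stick out 18 mm at the +y end. 0.5 to 0.6 kg.
- band (a point): centre of the casing's top at the middle band, 36 mm above its underside. A heavy part is fixed inside the casing, at a different place each time: the centre of mass lies somewhere 28 to 75 mm from the middle, on the stud (+y) side, about 18 mm above the underside.
- stand: balancing stand, fixed to the bench: grey base 90 x 90 mm, 12 mm high, grey foot 70 (x) x 30 (y) mm to 32 mm, carrying an upright steel blade 8 mm thick (stand's y), 80 mm long (x) in a stiff rubber bush (gives under a degree as the casing lies on it); its flat top is the edge. Origin: centre of its underside. The casing is square to it when its y axis is along the stand's y axis.
- edge (a point): centre of the top of the blade, 75 mm above the bench; x runs along the edge, y across it, z up
- screwdriver: bystander: screwdriver, 190 mm long, lying on the bench beyond the stand
- bin: bystander: open blue parts bin, 130 x 170 x 60 mm
- meter: bystander: black hand multimeter, 85 x 160 x 35 mm, lying flat
- unit0: bystander: fan-cooled power regulator, 150 x 120 x 140 mm, standing on the bench

How it is judged:
By the outcome, as a careful person would: the job done as asked, in the order asked, and still so for the second after the job is handed in, with the robot touching nothing.
It also fails if it takes over 72 s, if anything falls off the work surface, if the arm or the gripper's body presses on something with over 40 N, if the wrist force passes 120 N, or if a joint passes its speed limit or range.

## Working session

There is one attempt and no reset: what is moved stays moved. The work goes in short steps, Python scripts to look and compute and a tool call to move; the robot and the scene stay as the last step left them, time stands still between calls to the robot, and variables do not carry over. Pictures are saved under pics/ and viewed, at most 10 in all, crops included, and the job is handed in when it is done.

Besides the shell and the picture viewer there is one more tool, called after "Request:" by a JSON object that holds its "name" and its "arguments". move_arm: Moves the arm, as the interface text tells. Its arguments: {"type":"object","properties":{"jaw":{"type":"array"},"delta_pos":{"type":"array"},"yaw":{"type":"array"},"force":{"type":"number"}},"required":["jaw","delta_pos","yaw"]}

```bash
mkdir -p pics; cat > h.py <<'E'
import numpy as np, cv2
from workcell import bot, camera, camera_model, outline_of, pinpoint
def ray(cam,xy):
    m=camera_model(cam); d=np.array([(xy[0]-m['cx'])/m['fx'],(xy[1]-m['cy'])/m['fy']]); s=d.copy()
    for _ in range(20): s=d/(1+m['k1']*(s@s))
    R=np.array(m['R']);t=np.array(m['t'])
    return -R.T@t, R.T@np.array([s[0],s[1],1])
def atz(cam,xy,z):
    c,v=ray(cam,xy); return c+v*(z-c[2])/v[2]
def tri(a,b):
    (c1,v1),(c2,v2)=ray('top',a),ray('side',b)
    A=np.stack([v1,-v2],1); l=np.linalg.lstsq(A,c2-c1,rcond=None)[0]
    p,q=c1+l[0]*v1,c2+l[1]*v2
    return (p+q)/2,np.linalg.norm(p-q)
def proj(cam,X):
    m=camera_model(cam);c=np.array(m['R'])@X+np.array(m['t']);s=c[:2]/c[2];s=s*(1+m['k1']*(s@s))
    return np.array([m['fx']*s[0]+m['cx'],m['fy']*s[1]+m['cy']])
E
python3 - <<'E'
from h import *
np.set_printoptions(precision=4,suppress=True)
t=camera('top');s=camera('side')
cv2.imwrite('pics/a.png',cv2.cvtColor(t,cv2.COLOR_RGB2BGR));cv2.imwrite('pics/b.png',cv2.cvtColor(s,cv2.COLOR_RGB2BGR))
P={}
for n in ['casing','band','stand','edge']:
    for c in ['top','side']:
        r=pinpoint(c,n); print(n,c,[(np.round(x['xy'],1),round(x['confidence'],2)) for x in r[:2]])
        if r:P[n,c]=r[0]['xy']
    if (n,'top') in P and (n,'side') in P: print(n,tri(P[n,'top'],P[n,'side']))
for n in ['casing','stand']:
    r=outline_of('top',n)
    if r:
        m=r[0]['mask'].astype(np.uint8); q=cv2.minAreaRect(np.argwhere(m)[:,::-1].astype(np.float32)); print(n,r[0]['confidence'],q)
        z=.036 if n=='casing' else 0.012
        print([atz('top',p,z) for p in cv2.boxPoints(q)])
o=bot.get_obs();print(o['time'],o['ee_pos'],o['tcp_rot'],o['opening'])
E
```

```text
casing top [(array([259.7, 258.4]), 0.75)]
casing side [(array([313.4, 237.3]), 0.81)]
casing (array([0.452 , 0.0544, 0.0157]), np.float64(0.011073683251218075))
band top [(array([260.9, 257. ]), 0.77)]
band side [(array([315.6, 230.8]), 0.62)]
band (array([0.4508, 0.0495, 0.042 ]), np.float64(0.0034164668283735693))
stand top [(array([260.1, 255.2]), 0.73), (array([287.6, 197.8]), 0.6)]
stand side [(array([258.4, 210.2]), 0.58)]
stand (array([0.5354, 0.068 , 0.1255]), np.float64(0.17771274314419877))
edge top [(array([290.3, 195.2]), 0.96)]
edge side [(array([261. , 189.6]), 0.63)]
edge (array([ 0.6479, -0.0454,  0.0883]), np.float64(0.003520301152353323))
casing 0.55 ((259.0003967285156, 257.0151062011719), (14.932540893554688, 116.24968719482422), 88.26429748535156)
[array([0.4676, 0.2475, 0.036 ]), array([ 0.4803, -0.1352,  0.036 ]), array([ 0.4311, -0.1359,  0.036 ]), array([0.4189, 0.2442, 0.036 ])]
stand 0.94 ((289.0611572265625, 197.04148864746094), (26.036251068115234, 28.61344337463379), 7.594643592834473)
[array([0.6134, 0.0062, 0.012 ]), array([ 0.7137, -0.0066,  0.012 ]), array([ 0.7019, -0.0961,  0.012 ]), array([ 0.6018, -0.0821,  0.012 ])]
0.6 [ 0.1765 -0.5209  0.4047] [-179.9994    0.0014   18.724 ] 0.08549630800082127
```

View pics/a.png

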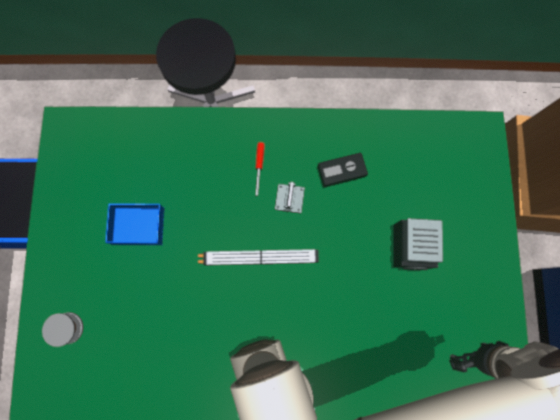

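View pics/b.png

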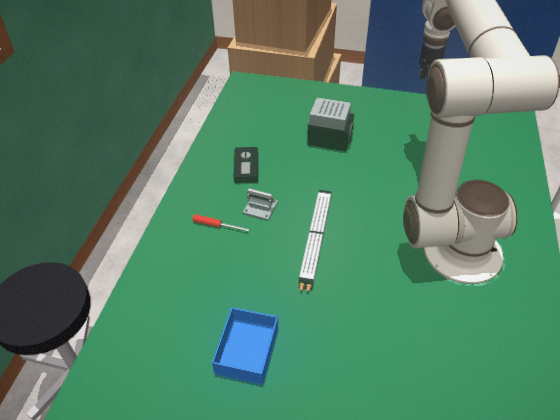

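The top view shows the casing centred on (260,257) with its studs to the left (+y). The stand is at (290,197), turned about -7°. The side view agrees: studs at (305,287), edge at (261,190). I'll refine the stand's angle next.

```bash
python3 - <<'E'
from h import *
np.set_printoptions(precision=4,suppress=True)
print('edge',atz('top',[290.3,195.2],.075),atz('side',[261,189.6],.075)); print('band',atz('top',[260.9,257],.036),atz('side',[315.6,230.8],.036))
t=cv2.imread('pics/a.png');s=cv2.imread('pics/b.png')
a=cv2.resize(t[178:220,265:315],None,fx=8,fy=8,interpolation=cv2.INTER_CUBIC)
b=cv2.resize(s[182:224,236:286],None,fx=8,fy=8,interpolation=cv2.INTER_CUBIC)
cv2.imwrite('pics/c.png',np.hstack([a,b]))
camera('top')
r=outline_of('top','casing')[0]['mask'].astype(np.uint8)
# centerline fit
cols=[c for c in range(215,312)]
y=[np.mean(np.where(r[:,c])[0]) for c in cols]
k=np.polyfit(cols,y,1); p,q=atz('top',[215,np.polyval(k,215)],.036),atz('top',[311,np.polyval(k,311)],.036)
print('casing',p,q,np.degrees(np.arctan2(-(p-q)[0],(p-q)[1])))
print('x at col 261',atz('top',[261,np.polyval(k,261)],.036))
w=[bot.get_obs() for _ in range(2)]; print(w[0]['wrist_force'],w[0]['torque'])
E
```

```text
edge [ 0.6492 -0.0461  0.075 ] [ 0.6537 -0.059   0.075 ]
band [0.4496 0.0495 0.036 ] [0.4533 0.0441 0.036 ]
casing [0.4455 0.1998 0.036 ] [ 0.4525 -0.1154  0.036 ] 1.2746879767389416
x at col 261 [0.449  0.0492 0.036 ]
[-0.2211 -0.1713 -0.0797] [0.0491 0.0156 0.0272]
```

View pics/c.png

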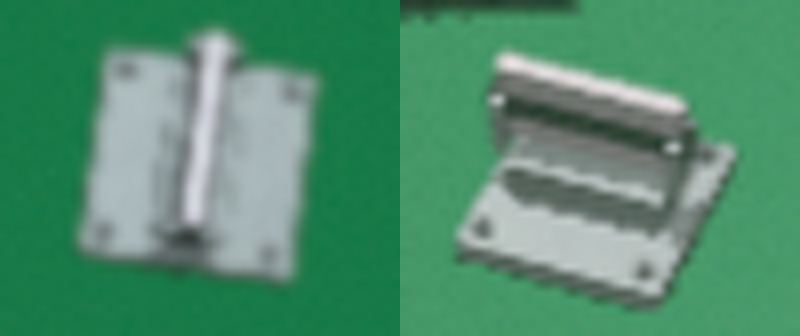

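Request:
{"name": "move_arm", "arguments": {"jaw": [0,0,0,0,0,0,0,0,0,0], "delta_pos": [[0.013,0.03,0],[0.013,0.03,0],[0.013,0.03,0],[0.013,0.03,0],[0.013,0.03,0],[0.013,0.03,0],[0.013,0.03,0],[0.013,0.03,0],[0.013,0.03,0],[0.013,0.03,0]], "yaw": [0.064,0.064,0.064,0.064,0.064,0.064,0.064,0.064,0.064,0.064], "force": 40}}

```text
time: 1.53
ee_pos: [0.3067, -0.2194, 0.4049]
tcp_rot: [180.0, -0.0, 55.6]
wrist_force: [0.1, -0.3, 0.8]
opening: 0.0857
grasp_force: 0.0
```

The crops show the bright blade top. In the top picture it runs from (291.5,183) to (289.1,205.8), and in the side picture from (248.5,189.8) to (271.6,194.9).

```bash
python3 - <<'E'
from h import *
np.set_printoptions(precision=4,suppress=True)
for c,p,q in [('top',[291.5,183],[289.1,205.75]),('side',[248.5,189.75],[271.6,194.9])]:
    a,b=atz(c,p,.075),atz(c,q,.075); d=a-b; print(c,a,b,(a+b)/2,np.linalg.norm(d),np.degrees(np.arctan2(d[1],d[0])))
E
```

```text
top [ 0.6907 -0.0502  0.075 ] [ 0.6138 -0.0421  0.075 ] [ 0.6522 -0.0461  0.075 ] 0.0773012522076839 -6.079283705339286
side [ 0.6932 -0.0496  0.075 ] [ 0.6142 -0.0426  0.075 ] [ 0.6537 -0.0461  0.075 ] 0.07932018993666363 -5.0629397607831885
```

Request:
{"name": "move_arm", "arguments": {"jaw": [0,0,0,0,0,0,0,0,0,0], "delta_pos": [[0.0142,0.032,0],[0.0142,0.032,0],[0.0142,0.032,0],[0.0142,0.032,0],[0.0142,0.032,0],[0.0142,0.032,0],[0.0142,0.032,0],[0.0142,0.032,0],[0.0142,0.032,0],[0.0142,0.032,0]], "yaw": [0.0627,0.0627,0.0627,0.0627,0.0627,0.0627,0.0627,0.0627,0.0627,0.0627]}}

```text
time: 2.37
ee_pos: [0.4488, 0.101, 0.4049]
tcp_rot: [180.0, -0.0, 91.5]
wrist_force: [0.6, -0.9, 0.9]
opening: 0.0853
grasp_force: 0.0
```

Request:
{"name": "move_arm", "arguments": {"jaw": [0,0,0,0,0,0,0,0,0,0], "delta_pos": [[0,-0.001,-0.025],[0,-0.001,-0.025],[0,0,-0.025],[0,0,-0.025],[0,0,-0.025],[0,0,-0.025],[0,0,-0.025],[0,0,-0.02],[0,0,-0.015],[0,0,-0.012]], "yaw": [0,0,0,0,0,0,0,0,0,0]}}

```text
time: 3.2
ee_pos: [0.4482, 0.097, 0.1812]
tcp_rot: [-179.9, 0.0, 91.3]
wrist_force: [-0.4, 0.2, -0.0]
opening: 0.0856
grasp_force: 0.0
```

Request:
{"name": "move_arm", "arguments": {"jaw": [0.3,0.5,0.7,0.9,1,1,1,1,1,1], "delta_pos": [[0,0,0],[0,0,0],[0,0,0],[0,0,0],[0,0,0],[0,0,0],[0,0,0],[0,0,0],[0,0,0],[0,0,0]], "yaw": [0,0,0,0,0,0,0,0,0,0], "force": 60}}

```text
time: 4.03
ee_pos: [0.4493, 0.0972, 0.1844]
tcp_rot: [179.8, -0.0, 91.3]
wrist_force: [1.2, -0.3, 5.3]
opening: 0.0391
grasp_force: 62.7
```

Request:
{"name": "move_arm", "arguments": {"jaw": [1,1,1,1,1,1,1,1,1,1], "delta_pos": [[0,0,0.005],[0,0,0.01],[0,0,0.02],[0,0,0.02],[0,0,0.02],[0,0,0.02],[0,0,0.02],[0,0,0.015],[0,0,0],[0,0,0]], "yaw": [0,0,0,0,0,0,0,0,0,0]}}

```text
time: 4.87
ee_pos: [0.4486, 0.0971, 0.3132]
tcp_rot: [180.0, -0.0, 91.3]
wrist_force: [-0.3, -0.1, -6.4]
opening: 0.0394
grasp_force: 61.9
```

```bash
cat > m.py <<'E'
from h import *
np.set_printoptions(precision=4,suppress=True)
def read(n):
    L=[]
    for _ in range(n):
        camera('side'); o=bot.get_obs(); L.append(np.r_[o['wrist_force'],o['torque']])
    L=np.array(L); print('mean',L.mean(0),'sd',L.std(0)); o=bot.get_obs(); print(o['time'],o['ee_pos'],o['tcp_rot'],o['opening'],o['grasp_force']); return L.mean(0)
E
python3 - <<'E'
from m import *
read(20)
t=camera('top');s=camera('side')
for c in ['top','side']:
    for n in ['band','casing']: print(c,n,[(x['xy'],x['confidence']) for x in pinpoint(c,n)[:1]])
cv2.imwrite('pics/d.png',cv2.resize(cv2.cvtColor(np.hstack([t[170:330,180:330],s[100:330,250:400][:160]]),cv2.COLOR_RGB2BGR),None,fx=2.6,fy=2.6))
E
```

```text
mean [-0.1118 -0.0921 -5.6323 -0.0117  0.0042  0.01  ] sd [0.4    0.4858 0.4069 0.0311 0.0269 0.0257]
5.8667 [0.4486 0.0971 0.3127] [-179.9991    0.0004   91.3169] 0.03901169005449633 61.86809062957764
top band [([258.1, 253.4], 0.7)]
top casing [([260.8, 254.4], 0.71)]
side band [([317.3, 201.5], 0.58)]
side casing [([315.5, 209.3], 0.56)]
```

View pics/d.png

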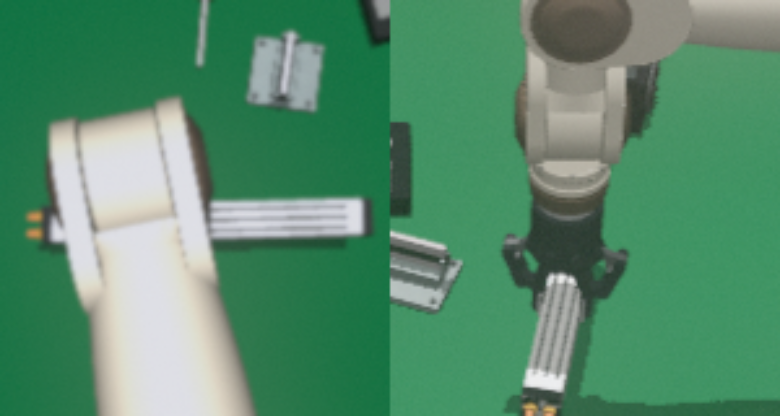

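The casing hangs level in the grip. The wrist reads 5.6 N with the CoM about 2 mm studward of the grip, so the CoM is roughly 50 mm from the band. Next I bring the band over the edge.

Request:
{"name": "move_arm", "arguments": {"jaw": [1,1,1,1,1,1,1,1,1,1], "delta_pos": [[0.01,-0.0045,0],[0.02,-0.0095,0],[0.027,-0.012,0],[0.027,-0.012,0],[0.027,-0.012,0],[0.027,-0.012,0],[0.027,-0.012,0],[0.02,-0.0095,0],[0.016,-0.008,0],[0.008,-0.004,0]], "yaw": [-0.0127,-0.0127,-0.0127,-0.0127,-0.0127,-0.0127,-0.0127,-0.0127,-0.0127,-0.0127]}}

```text
time: 7.0
ee_pos: [0.6598, -0.0001, 0.3113]
tcp_rot: [-180.0, 0.0, 83.9]
wrist_force: [-0.8, 0.7, -6.3]
opening: 0.0387
grasp_force: 62.2
```

Request:
{"name": "move_arm", "arguments": {"jaw": [1,1,1,1,1,1,1,1], "delta_pos": [[0,0,0],[0,0,0],[0,0,-0.01],[0,0,-0.015],[0,0,-0.01],[0,0,-0.005],[0,0,-0.003],[0,0,0]], "yaw": [0,0,0,0,0,0,0,0]}}

```text
time: 7.67
ee_pos: [0.6572, 0.0018, 0.2691]
tcp_rot: [-179.9, 0.0, 84.1]
wrist_force: [-0.3, 0.5, -6.1]
opening: 0.0388
grasp_force: 62.3
```

```bash
python3 - <<'E'
from m import *
read(40)
t=camera('top');s=camera('side')
for c in ['top','side']:
    for n in ['band','edge']: print(c,n,[(x['xy'],x['confidence']) for x in pinpoint(c,n)[:1]])
cv2.imwrite('pics/e.png',cv2.cvtColor(np.hstack([cv2.resize(t[150:250,225:355],None,fx=3,fy=3),cv2.resize(s[150:250,215:345],None,fx=3,fy=3)]),cv2.COLOR_RGB2BGR))
E
```

```text
mean [-0.0169 -0.1031 -5.6988 -0.0175 -0.0027 -0.0044] sd [0.4757 0.3983 0.5723 0.0273 0.0276 0.0321]
9.6667 [0.6576 0.0016 0.2697] [-179.9988   -0.0005   84.0406] 0.03880475506085402 62.265636920928955
top band [([291.1, 191.4], 0.55)]
top edge []
side band [([260.3, 180.7], 0.88)]
side edge [([261.4, 187.9], 0.65)]
```

View pics/e.png

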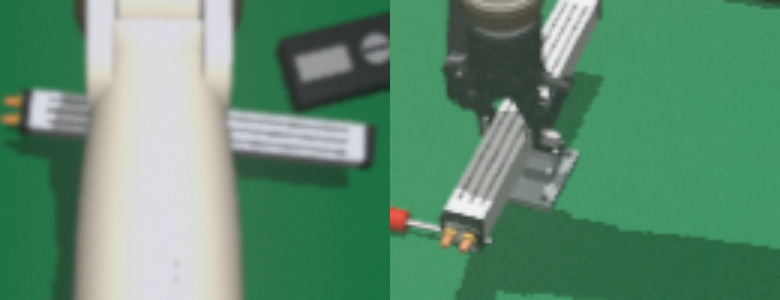

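Request:
{"name": "move_arm", "arguments": {"jaw": [1,1,1,1,1,1], "delta_pos": [[0,0,-0.003],[0,0,-0.002],[0,0,-0.002],[0,0,-0.001],[0,0,-0.001],[0,0,0]], "yaw": [0,0,0,0,0,0]}}

```text
time: 10.47
ee_pos: [0.6575, 0.0016, 0.2603]
tcp_rot: [-180.0, 0.0, 84.0]
wrist_force: [-0.6, -0.3, -5.9]
opening: 0.0387
grasp_force: 62.3
```

```bash
python3 -c "
from m import *
read(6)"
```

```text
mean [-0.0077 -0.1876 -5.7369 -0.0223  0.0008 -0.009 ] sd [0.388  0.4439 0.5418 0.031  0.032  0.0247]
10.7667 [0.6576 0.0016 0.2608] [179.9906  -0.0013  84.0383] 0.0390802022297918 62.26555824279785
```

Request:
{"name": "move_arm", "arguments": {"jaw": [1,1,1], "delta_pos": [[0,0,-0.0005],[0,0,-0.0005],[0,0,0]], "yaw": [0,0,0]}}

```text
time: 11.02
ee_pos: [0.6575, 0.0016, 0.2596]
tcp_rot: [-180.0, -0.0, 84.0]
wrist_force: [0.1, 0.3, -5.8]
opening: 0.0388
grasp_force: 62.3
```

```bash
python3 -c "
from m import *
read(5)"
```

```text
mean [-0.1329 -0.207  -5.7024 -0.0142 -0.0125  0.0031] sd [0.7596 0.3964 0.6311 0.02   0.0101 0.0284]
11.2667 [0.6575 0.0016 0.2597] [-179.9982    0.001    84.0414] 0.03861754456726939 62.26481795310974
```

Request:
{"name": "move_arm", "arguments": {"jaw": [1,1,1], "delta_pos": [[0,0,-0.0005],[0,0,-0.0005],[0,0,0]], "yaw": [0,0,0]}}

```text
time: 11.52
ee_pos: [0.6575, 0.0016, 0.2593]
tcp_rot: [180.0, -0.0, 84.0]
wrist_force: [-1.4, 0.4, -1.8]
opening: 0.039
grasp_force: 63.0
```

```bash
python3 -c "
from m import *
read(5)"
```

```text
mean [-1.9547  1.0221  0.1808 -0.0371  0.3757 -0.0924] sd [0.2246 0.3477 0.8357 0.034  0.0409 0.0215]
11.7667 [0.6576 0.0017 0.2592] [179.9654  -0.0057  84.0423] 0.038788636663798906 63.090577125549316
```

Request:
{"name": "move_arm", "arguments": {"jaw": [1,1,1,1,1,1,1,1,1], "delta_pos": [[-0.0002,-0.002,0],[-0.0003,-0.0025,0],[-0.0003,-0.0025,0],[-0.0003,-0.0025,0],[-0.0003,-0.0025,0],[-0.0003,-0.0025,0],[-0.0003,-0.0025,0],[-0.0003,-0.003,0],[0,0,0]], "yaw": [0,0,0,0,0,0,0,0,0]}}

```text
time: 12.52
ee_pos: [0.6555, -0.0188, 0.2594]
tcp_rot: [179.9, -0.0, 84.0]
wrist_force: [1.2, 4.1, 5.5]
opening: 0.0388
grasp_force: 63.6
```

```bash
python3 -c "
from m import *
read(6)"
```

```text
mean [ 0.8747  3.7127  5.3675  0.5534 -0.1948  0.0251] sd [0.6242 0.1201 0.5184 0.0321 0.0304 0.0348]
12.8167 [ 0.6555 -0.0185  0.2593] [179.9187  -0.002   84.0362] 0.03894621526450415 63.723381757736206
```

Request:
{"name": "move_arm", "arguments": {"jaw": [1,1,1,1,1,1,1,1,1], "delta_pos": [[0,0,0.0003],[-0.0003,-0.0025,0],[-0.0003,-0.0025,0],[-0.0003,-0.0025,0],[-0.0003,-0.0025,0],[-0.0003,-0.0025,0],[-0.0003,-0.0025,0],[-0.0002,-0.002,0],[0,0,0]], "yaw": [0,0,0,0,0,0,0,0,0]}}

```text
time: 13.57
ee_pos: [0.6533, -0.0355, 0.2595]
tcp_rot: [180.0, -0.0, 84.0]
wrist_force: [0.6, 5.4, 5.2]
opening: 0.0386
grasp_force: 63.7
```

```bash
python3 -c "
from m import *
read(6)"
```

```text
mean [ 0.4417  4.8104  5.2991  0.8985 -0.1276 -0.0028] sd [0.4921 0.5033 0.6749 0.0414 0.0272 0.0294]
13.8667 [ 0.6534 -0.0353  0.2595] [179.953   -0.0349  84.047 ] 0.0386584882373005 63.72740864753723
```

Request:
{"name": "move_arm", "arguments": {"jaw": [1,1,1,1,1,1,1,1,1], "delta_pos": [[0,0,0.0002],[-0.0003,-0.0025,0],[-0.0003,-0.0025,0],[-0.0003,-0.0025,0],[-0.0003,-0.0025,0],[-0.0002,-0.002,0],[-0.0001,-0.0015,0],[0,0,0],[0,0,0]], "yaw": [0,0,0,0,0,0,0,0,0]}}

```text
time: 14.62
ee_pos: [0.6518, -0.0489, 0.2594]
tcp_rot: [180.0, -0.0, 84.0]
wrist_force: [-0.4, 4.8, 4.2]
opening: 0.0387
grasp_force: 63.7
```

```bash
python3 - <<'E'
from m import *
read(20)
t=camera('top');s=camera('side')
for c in ['top','side']:
    for n in ['band','edge','stand']: print(c,n,[(x['xy'],x['confidence']) for x in pinpoint(c,n)[:1]])
r=pinpoint('side','band')
if r: print(atz('side',r[0]['xy'],.111))
cv2.imwrite('pics/f.png',cv2.cvtColor(np.hstack([cv2.resize(t[150:250,225:355],None,fx=3,fy=3),cv2.resize(s[150:250,215:345],None,fx=3,fy=3)]),cv2.COLOR_RGB2BGR))
E
```

```text
mean [ 0.3795  4.4108  5.1799  1.0229 -0.1321  0.0153] sd [0.4689 0.3826 0.4334 0.025  0.0315 0.0371]
15.6167 [ 0.6518 -0.0488  0.2594] [179.9786  -0.0267  84.0438] 0.039055003210820005 63.66373658180237
top band []
top edge []
top stand []
side band [([261.9, 175.3], 0.67)]
side edge [([260.1, 189.7], 0.7)]
side stand [([259.7, 210.7], 0.56)]
[ 0.657  -0.0884  0.111 ]
```

View pics/f.png

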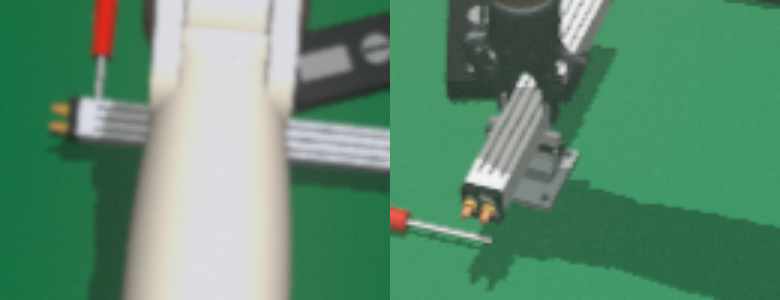

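Request:
{"name": "move_arm", "arguments": {"jaw": [1,1,1], "delta_pos": [[0,0.0005,0],[0,0,0],[0,0,0]], "yaw": [0,0,0]}}

```text
time: 16.32
ee_pos: [0.6518, -0.0485, 0.2594]
tcp_rot: [180.0, -0.0, 84.0]
wrist_force: [-0.0, 3.3, 6.2]
opening: 0.0387
grasp_force: 63.6
```

```bash
python3 -c "
from m import *
read(10)"
```

```text
mean [ 0.2885  3.2716  5.1319  0.7489 -0.1856  0.0288] sd [0.6804 0.3772 0.3101 0.0247 0.0181 0.0192]
16.8167 [ 0.6518 -0.0485  0.2594] [179.9748  -0.0006  84.0361] 0.03928091890597583 63.64246487617493
```

Request:
{"name": "move_arm", "arguments": {"jaw": [1,1,1], "delta_pos": [[0,0.0005,0],[0,0,0],[0,0,0]], "yaw": [0,0,0]}}

```text
time: 17.07
ee_pos: [0.6518, -0.0481, 0.2594]
tcp_rot: [180.0, 0.0, 84.0]
wrist_force: [1.4, 1.5, 5.0]
opening: 0.039
grasp_force: 63.6
```

```bash
python3 -c "
from m import *
read(10)"
```

```text
mean [ 0.4735  1.9486  5.2458  0.4569 -0.2245  0.0336] sd [0.6992 0.6109 0.4949 0.0226 0.017  0.0329]
17.5667 [ 0.6518 -0.0481  0.2594] [179.9724   0.0249  84.027 ] 0.038758180765601086 63.63980770111084
```

Request:
{"name": "move_arm", "arguments": {"jaw": [1,1,1,1,1,1,1], "delta_pos": [[0,0,0.0002],[-0.0002,-0.0015,0],[-0.0002,-0.0015,0],[0,0,0],[0,0.0008,0],[0,0.0008,0],[0,0,0]], "yaw": [0,0,0,0,0,0,0]}}

```text
time: 18.15
ee_pos: [0.6514, -0.0497, 0.2594]
tcp_rot: [180.0, 0.1, 84.0]
wrist_force: [1.6, -1.6, 3.9]
opening: 0.0392
grasp_force: 63.5
```

```bash
python3 -c "
from m import *
read(16)"
```

```text
mean [ 2.8064 -3.1802  4.0511 -0.726  -0.7139 -0.0115] sd [0.8834 0.7879 0.5235 0.1576 0.0871 0.0304]
18.95 [ 0.6514 -0.0494  0.2595] [179.9741   0.0192  84.0345] 0.0388426254921163 63.49350571632385
```

Request:
{"name": "move_arm", "arguments": {"jaw": [1,1,1,1], "delta_pos": [[0.0005,-0.0006,0.0002],[0.0004,-0.0005,0.0001],[0,0,0],[0,0,0]], "yaw": [0,0,0,0]}}

```text
time: 19.28
ee_pos: [0.6518, -0.0501, 0.2594]
tcp_rot: [-179.9, -0.0, 84.1]
wrist_force: [-3.7, -0.1, 5.5]
opening: 0.0389
grasp_force: 63.7
```

```bash
python3 -c "
from m import *
read(16)"
```

```text
mean [-4.7     0.4855  5.154   0.1491  0.9024  0.0173] sd [0.5149 0.4822 0.4935 0.0355 0.0556 0.0289]
20.0833 [ 0.6519 -0.0502  0.2594] [-179.9136   -0.0168   84.0544] 0.03903572084491903 63.72984051704407
```

Request:
{"name": "move_arm", "arguments": {"jaw": [1,1,1,1,1,1], "delta_pos": [[-0.0005,0,0.0005],[0,0.001,0.0003],[0,0.001,0],[0,0,0],[0,-0.0006,0],[0,0,0]], "yaw": [0,0,0,0,0,0]}}

```text
time: 20.58
ee_pos: [0.6517, -0.049, 0.2597]
tcp_rot: [-179.9, -0.0, 84.0]
wrist_force: [-0.7, 0.2, -5.6]
opening: 0.039
grasp_force: 62.3
```

```bash
python3 -c "
from m import *
read(16)"
```

```text
mean [-0.0888 -0.0705 -5.6418 -0.0054 -0.005   0.0191] sd [0.5928 0.4956 0.4164 0.0247 0.0196 0.0251]
21.3833 [ 0.6518 -0.049   0.2605] [-179.9998    0.0005   84.0438] 0.039212208926455654 62.28867173194885
```

Request:
{"name": "move_arm", "arguments": {"jaw": [1,1,1,1,1,1], "delta_pos": [[0,0.0005,-0.0004],[0,0,-0.0003],[0,0,-0.0002],[0,0,-0.0001],[0,0,0],[0,0,0]], "yaw": [0,0,0,0,0,0]}}

```text
time: 21.88
ee_pos: [0.6518, -0.0485, 0.2595]
tcp_rot: [180.0, -0.0, 84.0]
wrist_force: [-0.5, -0.1, -4.2]
opening: 0.0389
grasp_force: 62.4
```

```bash
python3 -c "
from m import *
read(16)"
```

```text
Traceback (most recent call last):
  File "m.py", line 6, in read
    camera('side'); o=bot.get_obs(); L.append(np.r_[o['wrist_force'],o['torque']])
    ~~~~~~^^^^^^^^
ValueError: 200 camera calls are used up
```

The camera calls are used up, so I rely on force from here. All the contact readings put the edge at y ≈ -0.046, matching vision. The weight moment puts the CoM 2.5 mm studward of the TCP, so it is over the edge now. I'll let the edge take the weight next.

Request:
{"name": "move_arm", "arguments": {"jaw": [1,1,1,1], "delta_pos": [[0,0,-0.0002],[0,0,0],[0,0,0],[0,0,0]], "yaw": [0,0,0,0], "force": 20}}

```text
time: 22.97
ee_pos: [0.6517, -0.0485, 0.2595]
tcp_rot: [180.0, -0.0, 84.0]
wrist_force: [-1.1, 0.8, -1.7]
opening: 0.0389
grasp_force: 62.6
```

```bash
python3 -c "
from workcell import bot
o=bot.get_obs();print(o)"
```

```text
{'time': 22.9667, 'q': array([-4.25335109e+00,  1.87663139e+01,  1.01117528e+01,  8.13358537e+01,
        1.19345566e-03,  9.17033982e+01]), 'qd': array([-0.09755691, -0.03801824, -0.06710116, -0.00119158,  0.01382498,
        0.02060512]), 'joint_efforts': array([-2.01794584e-01, -6.86084390e+01,  4.85937381e+01, -6.95027020e-01,
       -9.11733625e-02,  7.24178055e-03]), 'ee_pos': array([ 0.65171799, -0.04846701,  0.25948845]), 'tcp_rot': array([ 1.79990455e+02, -1.47785154e-03,  8.40432510e+01]), 'wrist_force': array([-1.05727119,  0.75092636, -1.71704624]), 'torque': array([0.14079828, 0.36363475, 0.05951607]), 'grasp_force': 62.6497220993042, 'opening': 0.03886854955262393}
```

Request:
{"name": "move_arm", "arguments": {"jaw": [0.5,0.45,0.4,0.3,0.2,0.2,0.2,0.2], "delta_pos": [[0,0,0],[0,0,0],[0,0,0],[0,0,0],[0,0,0],[0,0,0],[0,0,0],[0,0,0]], "yaw": [0,0,0,0,0,0,0,0]}}

```text
time: 23.63
ee_pos: [0.6518, -0.0485, 0.2593]
tcp_rot: [180.0, 0.0, 84.0]
wrist_force: [0.9, 0.5, 0.2]
opening: 0.0684
grasp_force: 0.0
```

Request:
{"name": "move_arm", "arguments": {"jaw": [0,0,0,0,0,0,0,0,0,0], "delta_pos": [[0,0,0],[0,0,0],[0,0,0],[0,0,0.005],[0,0,0.01],[0,0,0.015],[0,0,0.02],[0,0,0.025],[0,0,0.03],[0,0,0.03]], "yaw": [0,0,0,0,0,0,0,0,0,0]}}

```text
time: 24.47
ee_pos: [0.6513, -0.0484, 0.3965]
tcp_rot: [180.0, -0.0, 84.0]
wrist_force: [1.1, -0.9, 1.0]
opening: 0.0855
grasp_force: 0.0
```

Request:
{"name": "move_arm", "arguments": {"jaw": [0,0,0,0,0,0,0,0,0,0], "delta_pos": [[0,0,0.01],[0,0,0],[0,0,0],[0,0,0],[0,0,0],[0,0,0],[0,0,0],[0,0,0],[0,0,0],[0,0,0]], "yaw": [0,0,0,0,0,0,0,0,0,0]}}

```text
time: 25.3
ee_pos: [0.6517, -0.0485, 0.4042]
tcp_rot: [-180.0, -0.0, 84.0]
wrist_force: [-0.0, 0.7, 0.9]
opening: 0.0856
grasp_force: 0.0
```

```bash
python3 -c "
from workcell import bot
print(bot.get_obs()['wrist_force']);print(bot.job_done())"
```

```text
[-0.04652588  0.71794559  0.89360541]
the job is handed in; nothing more can be done
None
```

I released the casing at its estimated balance point, about 50 mm studward of the band, and handed the job in at 25 s; the 200 camera calls were used up before release, so I could not see that it stayed level, and while I corrected the position it lifted about 1 mm off the edge and was set back down.

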